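# Hang the push block on its keyhole studs

### The job

Hang the push block up on the sloping rack: bring the wide ends of its two keyholes over the two headed studs, press it flat against the board, then slide it down the slope until it hangs fully home, and let go. The studs may be clamped anywhere along their short slots, so feel for them and do not force the block; leave the other things on the table where they are.

Things in the scene. Friction and masses are not known exactly. Their poses are not given: they have to be found in the camera images.
- push_block: Loose plywood push block, 0.2 to 0.35 kg, lying on its sole. Sole 130 (x) x 120 (y) x 12 mm; origin at the middle of the sole's underside, z up, x towards the edge that must be uppermost when hung. A wooden handle bar 116 mm long and 22 mm wide bridges it along x at y = 0, from 44 to 66 mm above the underside, on a post at each end.
- block_grip (a point): Middle of the push block's handle bar, 55 mm above the sole's underside: grip here, fingers closing along the block's y. Clear span under the bar 64 mm.
- block_keyholes (a point): Point on the sole's underside midway between the wide ends of the block's two through keyholes, 27 mm from its origin towards -x. The keyholes are at y = -32 and +32 mm. Wide ends 25 x 25 mm with cut corners; from each a 13 mm wide slot runs towards +x, ending 44.5 mm from the middle of the wide end.
- block_top_edge (a point): Middle of the +x edge of the push block's sole, 65 mm from its origin: the edge that is uppermost when hung.
- rack: The fixed plywood rack (foot 180 x 220 x 12 mm) that carries the sloping board. Origin on the table below the board's origin; x level, away from the low front edge.
- board: The rack's board, 210 x 220 x 12 mm, sloping at 35 degrees and rising away from the robot, rigid with the rack. Origin on its upper face, 80 mm above the table; x up the slope, y level across, z squarely out of the face; face from x = -95 to +115 mm. Hung home, the block's axes match the board's, its sole lies on the face and its origin is 13 mm down the slope from the studs.
- stud_slots (a point): Point on the board's face at x = 13, y = 0 mm: middle of the two 28 mm long ranges, at y = -32 and +32 mm, in which the studs are clamped. Both studs share one x, up to 14 mm above or below this point, not reported. Shank 9 mm thick; head 19 mm across, 5 mm thick, its top 20 mm off the face; 3 mm play over the sole. They hold up to 60 N.
- offcut_beech: Loose squared beech offcut 50 x 100 x 50 mm, origin under its middle. Leave it alone.
- sanding_block: Loose sanding block 67 x 114 x 35 mm, origin under its middle. Leave it alone.
- screwdriver: Loose screwdriver with a red handle, 220 mm long, 27 mm thick, origin under its middle. Leave it alone.
Mind the look-alikes: they are no part of the job. Leave any orange or purple look-alike of the push_block alone.

How it is judged:
By the outcome, as a careful person would: the job done as asked, in the order asked, and still so for the second after the job is handed in, with the robot touching nothing.
It also fails if it takes over 51 s, if anything falls off the work surface, if the arm or the gripper's body presses on something with over 40 N, if the wrist force passes 120 N, or if a joint passes its speed limit or range.

### The arm

A 6-joint arm with a two-finger parallel gripper is mounted at the origin on a cart in front of the work surface, level with it; the furniture and walls round the work are solid. World frame = base frame: x ahead of the robot, y to its left, z up, the work surface at z = 0. Lengths are in m, angles in rad, forces in N, time in s.
With the tool pointing down it reaches from about 0.3 to 0.775 m from the base axis. Payload 14.6 kg.
Tool frame: the origin (TCP) lies on the mounting face of the last link; the fingertips stand 199 mm ahead of it and the grasp point (between the pads) lies 180 mm ahead of it; z points along the fingers, y is the line along which they close (so a half turn about z gives the same grasp; the last joint's range is limited). The gripper opens to 94 mm and grips with 3 to 60 N. Pads are 16 mm wide; open, the fingers measure 119 mm over their backs; the gripper's body (75 mm by 177 mm) begins 78 mm behind the grasp point.
Start: joints at [1.282, 0.3, 1.521, -0, 1.321, -0.067], TCP at [0.121, 0.537, 0.405] pointing down, gripper open.
Joint ranges: [-3.03, 3.03], [-0.79, 2.21], [0.23, 2.52], [-1.04, 4.18], [0, 3.07], [-2.55, 2.55]. Speed limits (rad/s): [2.22, 2.22, 2.57, 3.14, 3.14, 3.14].

### API

Orientations are given as [roll, pitch, yaw] about the fixed x, y, z axes, in that order (R = Rz(yaw) Ry(pitch) Rx(roll)).
In Python, from station import telemetry, cams, workorder, finder gives the robot as it stands.
- The arm moves only by the tool jog_arm, never from a script. Its argument "rows" is a list of rows, each an object with "gripper": the finger opening in m, from 0 to 0.094; "slide": the shift along the tool's x, y, z in m, a list of three; "spin": the turn about the tool's z in rad. In form: [{"gripper": gripper, "slide": [tx, ty, tz], "spin": spin}, ...]. A call has 1 to 8 rows; each row is the pose to reach, as a shift and turn from the pose commanded when the call began, along the tool's axes at that moment; what a row does not reach only later rows make up. A row lasts 1/10 s, in which the tool goes at most 50 mm and 8.59 degrees, less where a joint would pass 70% of its speed; a pose out of reach is approached as far as the arm can. A call with a gripper value outside its range is refused whole. The fingers move at their own pace and stop on an object; "squeeze" is the grip in N (left out, the last holds). Time passes only in rows, so rows that repeat a pose let the fingers close. It gives the time, the measured TCP pose, the force, the opening and the grip force at its end, in the units of the state.
- telemetry.get_obs(): the state, without advancing time (a new reading comes with each control period).
- cams.camera(name): name is "scene" or "top" or "wrist"; returns (picture, depth): 384x512x3 uint8, red, green, blue; 384x512 float32, m along the optical axis (not along the pixel's ray), 0 where there is no reading.
- cams.camera_info(name): a dict with "camera_matrix" (3x3 intrinsics, pixels), "k1" (the pictures are not rectified: a ray, as slopes to the right and down, at radius r is drawn at 1 + k1 r^2 times it, then the intrinsics apply), "R" (3x3) and "t" (3): a world point X has camera coordinates R X + t; the wrist camera has in their place "tool_from_camera" (4x4, takes a point from camera to tool coordinates, whose origin is the TCP and whose axes are the flange's). Camera axes: x right, y down, z forward; pixel columns grow to the right and rows downward; lengths in m; the calibration is good to about 2 mm. A picture is of the moment at which its call begins: read the wrist's pose just before it. camera_info takes no time and is no camera call.
- workorder.hand_in(): hands the job in; it is judged then, once.
Trained networks look in the newest picture that a camera, given by its name, has taken for a name from the list of things; names that differ only in an ending like _2 or _b are one class to them, and where a whole thing is asked for, a point or a joint stands for the part that bears it (a point fixed in the world has none). Each returns a list of dicts, best first, with "confidence" (0 to 1); they miss things now and then, are a little off and sometimes report something else, mostly with a low value. They report only what shows in the picture. A call takes as long as a camera call. They do not tell look-alikes from the thing itself.
- finder.find_in(target, camera): "point" ([x, y, z] in m, in world coordinates, good to about 4 mm: the middle of the surface that is visible of it).
- finder.masks_of(target, camera): "region" (384x512 bool, what is visible of it).
The state is a dict: "time_s": time; "qpos": joint angles; "joint_vel": joint speeds; "tau": joint torques, N m; "ee_pos": TCP position; "eef_rot": TCP orientation; "force": force on the tool from outside, world axes, zero at the start; "moment": the same for the moment, N m; "grip_width": finger opening in m; "grip_force": force on a finger pad.
Only numpy, scipy, OpenCV 4.12 (cv2) and the standard library are available. Lean on these libraries where they do the work, as an engineer would, in place of code of your own. Each camera call takes 0.05 s, during which the arm holds its last target. There are 200 camera calls.

## Working session

There is one attempt and no reset: what is moved stays moved. The work goes in short steps, Python scripts to look and compute and a tool call to move; the robot and the scene stay as the last step left them, time stands still between calls to the robot, and variables do not carry over. Pictures are saved under pics/ and viewed, at most 10 in all, crops included, and the job is handed in when it is done.

Besides the shell and the picture viewer there is one more tool, called after "Call:" as name(argument=value, ...), one argument or row to a line, values as JSON. jog_arm: Moves the arm, as the interface text tells. Its arguments: {"type":"object","properties":{"rows":{"type":"array","items":{"type":"object","properties":{"gripper":{"type":"number"},"slide":{"type":"array","items":{"type":"number"}},"spin":{"type":"number"}}}},"squeeze":{"type":"number"}},"required":["rows"]}

```bash
mkdir -p pics; ls; cat > h.py <<'E'
import numpy as np, cv2
from station import telemetry, cams, workorder, finder
from scipy.spatial.transform import Rotation as Ro
def tool():
    o=telemetry.get_obs(); T=np.eye(4); T[:3,:3]=Ro.from_euler('xyz',o['eef_rot']).as_matrix(); T[:3,3]=o['ee_pos']; return T,o
def world(name,uv,depth,T=None):
    """pixels Nx2 -> world points, by depth"""
    i=cams.camera_info(name); K=np.array(i['camera_matrix'],float)
    uv=np.asarray(uv,float).reshape(-1,2)
    d=depth[uv[:,1].round().astype(int),uv[:,0].round().astype(int)]
    n=cv2.undistortPoints(uv[:,None],K,np.array([i['k1'],0,0,0],float))[:,0]
    c=np.c_[n*d[:,None],d]
    if 'R' in i: return (c-np.array(i['t']))@np.array(i['R'])
    M=T@np.array(i['tool_from_camera']); return c@M[:3,:3].T+M[:3,3]
E
python3 - <<'E'
from h import *
T,o=tool(); print(o)
for n in ['scene','top']:
    p,d=cams.camera(n); np.savez('/tmp/%s.npz'%n,p=p,d=d)
    cv2.imwrite(f'pics/{n}0.png',p[...,::-1])
    for t in ['push_block','block_grip','block_keyholes','block_top_edge','board','stud_slots']:
        print(n,t,[(np.round(r['point'],3).tolist(),round(r['confidence'],2)) for r in finder.find_in(t,n)[:4]])
E
```

```text
pics
{'time_s': 0.0, 'qpos': array([ 1.28239696e+00,  3.00475461e-01,  1.52160661e+00,  2.74260227e-05,
        1.32067881e+00, -6.66330712e-02]), 'joint_vel': array([-7.74463869e-05,  7.49108931e-05, -2.46680925e-04,  1.67676046e-03,
       -2.94545078e-04,  1.20855155e-03]), 'tau': array([ 1.86347620e-04, -5.31804156e+01, -3.52746892e+01,  7.08380900e-02,
        2.43949756e-02, -2.31026569e-06]), 'ee_pos': array([0.12098266, 0.536492  , 0.404073  ]), 'eef_rot': array([-3.14042878e+00, -1.04291020e-04,  2.91981950e+00]), 'force': array([0.64921118, 0.22415402, 0.5497065 ]), 'moment': array([-0.00182705, -0.04281184,  0.00108731]), 'grip_force': 0.0, 'grip_width': 0.0939129140023756}
scene push_block [([0.4, -0.259, 0.009], 0.79), ([0.441, -0.669, 0.011], 0.55)]
scene block_grip [([0.402, -0.263, 0.01], 0.96), ([0.413, -0.072, 0.014], 0.67)]
scene block_keyholes [([0.408, -0.078, 0.012], 0.9), ([0.448, -0.455, 0.016], 0.66), ([0.403, -0.263, 0.016], 0.55)]
scene block_top_edge [([0.411, -0.074, 0.011], 0.91), ([0.402, -0.26, 0.012], 0.72), ([0.449, -0.449, 0.006], 0.66), ([0.444, -0.668, 0.012], 0.64)]
scene board [([0.694, 0.222, 0.123], 0.58), ([0.514, 0.379, 0.015], 0.28)]
scene stud_slots [([0.694, 0.218, 0.128], 0.85)]
top push_block [([0.442, -0.068, 0.013], 0.95), ([0.503, -0.663, 0.012], 0.79), ([0.492, -0.455, 0.013], 0.75), ([0.442, -0.264, 0.012], 0.61)]
top block_grip [([0.5, -0.664, 0.014], 0.82), ([0.441, -0.26, 0.009], 0.76)]
top block_keyholes [([0.5, -0.451, 0.015], 0.9), ([0.499, -0.663, 0.013], 0.86), ([0.442, -0.263, 0.012], 0.85), ([0.444, -0.069, 0.006], 0.59)]
top block_top_edge [([0.502, -0.664, 0.01], 0.95), ([0.499, -0.453, 0.009], 0.9), ([0.442, -0.065, 0.011], 0.89), ([0.443, -0.263, 0.016], 0.8)]
top board [([0.64, 0.149, 0.094], 0.8)]
top stud_slots [([0.645, 0.152, 0.094], 0.59), ([0.443, -0.264, 0.013], 0.18)]
```

View pics/top0.png

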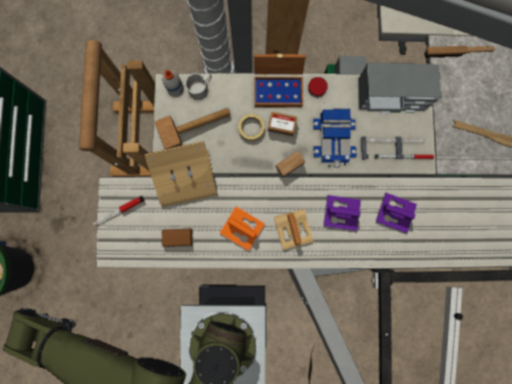

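View pics/scene0.png

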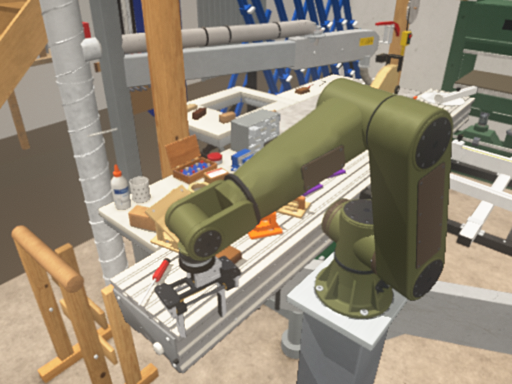

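The top view shows the slot-bearing rack at (182,175) with two studs near (173,176) and (190,170). Candidates for the push block:
- orange at (243,228)
- plain plywood at (294,230)
- purple at (342,212)
- purple at (396,212)

The plywood one fits the description, so I'll check it in a close crop and measure coarse poses.

```bash
python3 - <<'E'
from h import *
z=np.load('/tmp/top.npz'); p,d=z['p'],z['d']
a=cv2.resize(p[205:255,265:325],None,fx=8,fy=8,interpolation=cv2.INTER_CUBIC)
b=cv2.resize(p[135:215,140:225],None,fx=5,fy=5,interpolation=cv2.INTER_CUBIC)
c=np.zeros((400,910,3),np.uint8);c[:400,:480]=a;c[:400,485:910]=b
cv2.imwrite('pics/crop1.png',cv2.resize(c,(796,350))[...,::-1])
v,u=np.mgrid[135:260,140:330]; uv=np.c_[u.ravel(),v.ravel()]
P=world('top',uv,d); 
tab=P[(uv[:,1]>215)]; print('table z',np.median(tab[:,2]))
B=P[(uv[:,0]>145)&(uv[:,0]<220)&(uv[:,1]<210)]
B=B[(B[:,2]>0.03)&(B[:,2]<0.16)]
# plane by RANSAC-ish iteration
m=np.ones(len(B),bool)
for _ in range(8):
    A=np.c_[B[:,:2],np.ones(len(B))]; s=np.linalg.lstsq(A[m],B[m,2],rcond=None)[0]; m=abs(A@s-B[:,2])<0.006
n=np.array([-s[0],-s[1],1]);n/=np.linalg.norm(n)
print('plane',s,'tilt',np.degrees(np.arccos(n[2])),'yaw',np.degrees(np.arctan2(s[1],s[0])),m.sum(),np.round(B[m].min(0),3),np.round(B[m].max(0),3))
r=cv2.minAreaRect(B[m][:,:2].astype(np.float32)); print('rect',r)
K=P[(uv[:,0]>268)&(uv[:,0]<320)&(uv[:,1]>207)]
for lo,hi in((.007,.03),(.05,.08)):
    k=K[(K[:,2]>lo)&(K[:,2]<hi)]; print(len(k),np.median(k,0),cv2.minAreaRect(k[:,:2].astype(np.float32)))
for t in ['push_block','rack','board','screwdriver','offcut_beech','sanding_block']:
    pass
E
```

```text
table z 0.0024565948771808664
plane [ 0.66494909  0.15125111 -0.35867922] tilt 34.29141292815154 yaw 12.814615516541831 2439 [0.53  0.025 0.03 ] [0.747 0.272 0.151]
rect ((0.6376254558563232, 0.15031014382839203), (0.1768650859594345, 0.22241072356700897), 12.777392387390137)
820 [ 0.43792027 -0.26050234  0.01287661] ((0.4231400191783905, -0.27056512236595154), (0.19014939665794373, 0.1892930269241333), 89.97064971923828)
194 [ 0.43547108 -0.26524288  0.0668856 ] ((0.437510222196579, -0.264885812997818), (0.11595144867897034, 0.022730370983481407), 14.974766731262207)
```

View pics/crop1.png

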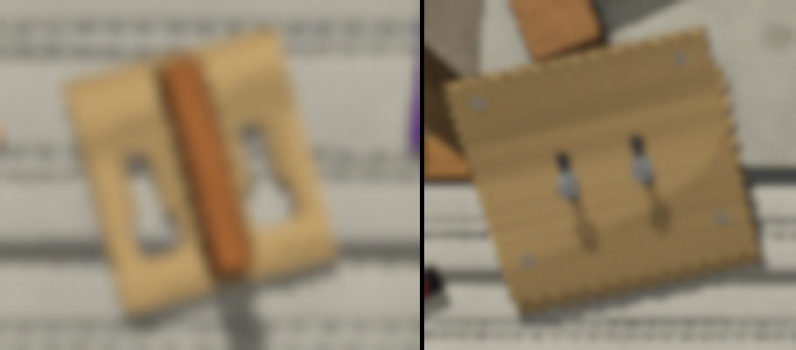

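The crop shows plain plywood with a reddish bar and the wide keyhole ends towards the robot, so block +x points away at a yaw of about 15°. The board yaw is about 12.8°. I'll look at the studs with the wrist camera on the way.

```bash
cat >> h.py <<'E'
def shift(target,yaw=None):
    T,o=tool(); s=T[:3,:3].T@(np.array(target)-T[:3,3])
    print('slide',np.round(s,4),'spin',None if yaw is None else round((-(yaw-o['eef_rot'][2])+np.pi)%(2*np.pi)-np.pi,4),'t',o['time_s'])
E
python3 - <<'E'
from h import *
print(np.round(cams.camera_info('wrist')['tool_from_camera'],3), cams.camera_info('wrist')['camera_matrix'])
shift([.56,.13,.42],3.365)
E
```

```text
[[ 0.001 -0.966 -0.258  0.075]
 [ 1.     0.001  0.001 -0.   ]
 [-0.001 -0.258  0.966  0.02 ]
 [ 0.     0.     0.     1.   ]] [[317.09102232   0.         257.98617794]
 [  0.         317.09102232 191.23867314]
 [  0.           0.           1.        ]]
slide [-0.5177 -0.3    -0.0154] spin -0.4452 t 0.7
```

Call:
jog_arm(
  rows=[
    {"slide": [-0.518, -0.3, -0.015], "spin": -0.445},
    {"slide": [-0.518, -0.3, -0.015], "spin": -0.445},
    {"slide": [-0.518, -0.3, -0.015], "spin": -0.445},
    {"slide": [-0.518, -0.3, -0.015], "spin": -0.445},
    {"slide": [-0.518, -0.3, -0.015], "spin": -0.445},
    {"slide": [-0.518, -0.3, -0.015], "spin": -0.445},
    {"slide": [-0.518, -0.3, -0.015], "spin": -0.445},
    {"slide": [-0.518, -0.3, -0.015], "spin": -0.445},
  ],
)

```text
$.rows[0]: bad value
```

```bash
python3 - <<'E'
from h import *
shift([.56,.13,.42],3.365); print(tool()[1]['qpos'])
E
```

```text
slide [-0.5177 -0.3    -0.0154] spin -0.4452 t 0.7
[ 1.28242222e+00  2.99906491e-01  1.52100942e+00  1.77280782e-05
  1.32068658e+00 -6.66059057e-02]
```

Rows need a gripper value.

Call:
jog_arm(
  rows=[
    {"gripper": 0.094, "slide": [-0.518, -0.3, -0.015], "spin": -0.445},
    {"gripper": 0.094, "slide": [-0.518, -0.3, -0.015], "spin": -0.445},
    {"gripper": 0.094, "slide": [-0.518, -0.3, -0.015], "spin": -0.445},
    {"gripper": 0.094, "slide": [-0.518, -0.3, -0.015], "spin": -0.445},
    {"gripper": 0.094, "slide": [-0.518, -0.3, -0.015], "spin": -0.445},
    {"gripper": 0.094, "slide": [-0.518, -0.3, -0.015], "spin": -0.445},
    {"gripper": 0.094, "slide": [-0.518, -0.3, -0.015], "spin": -0.445},
    {"gripper": 0.094, "slide": [-0.518, -0.3, -0.015], "spin": -0.445},
  ],
)

```text
time_s: 1.5
ee_pos: [0.4063, 0.2721, 0.4147]
eef_rot: [3.141, 0.001, -2.918]
force: [0.5, 0.7, -0.2]
grip_width: 0.0938
grip_force: 0.0
```

```bash
python3 - <<'E'
from h import *
shift([.56,.13,.42],3.365); print(tool()[1]['qpos'])
E
```

```text
slide [-0.1184 -0.1726 -0.0053] spin -0.0002 t 1.5
[ 5.15273282e-01  1.55014836e-01  1.67481988e+00  2.68075994e-05
  1.31117465e+00 -1.27873844e+00]
```

Call:
jog_arm(
  rows=[
    {"gripper": 0.094, "slide": [-0.118, -0.173, -0.005], "spin": 0},
    {"gripper": 0.094, "slide": [-0.118, -0.173, -0.005], "spin": 0},
    {"gripper": 0.094, "slide": [-0.118, -0.173, -0.005], "spin": 0},
    {"gripper": 0.094, "slide": [-0.118, -0.173, -0.005], "spin": 0},
    {"gripper": 0.094, "slide": [-0.118, -0.173, -0.005], "spin": 0},
    {"gripper": 0.094, "slide": [-0.118, -0.173, -0.005], "spin": 0},
    {"gripper": 0.094, "slide": [-0.118, -0.173, -0.005], "spin": 0},
  ],
)

```text
time_s: 2.2
ee_pos: [0.5579, 0.132, 0.4193]
eef_rot: [3.141, -0.0, -2.918]
force: [-0.1, 0.7, 0.1]
grip_width: 0.0937
grip_force: 0.0
```

```bash
python3 - <<'E'
from h import *
T,o=tool(); p,d=cams.camera('wrist'); np.savez('/tmp/w1.npz',p=p,d=d,T=T); cv2.imwrite('pics/w1.png',p[...,::-1])
print(np.round(T,4))
v,u=np.mgrid[0:384,0:512]; uv=np.c_[u.ravel(),v.ravel()]; P=world('wrist',uv,d,T)
ok=(d.ravel()>0)&(P[:,2]>.035)&(P[:,2]<.17)&(np.abs(P[:,1]-.15)<.14); B=P[ok]; m=abs(B[:,2]-(B[:,:2]@[.665,.151]-.3587))<.015
for _ in range(8):
    A=np.c_[B[:,:2],np.ones(len(B))]; s=np.linalg.lstsq(A[m],B[m,2],rcond=None)[0]; m=abs(A@s-B[:,2])<0.003
n=np.array([-s[0],-s[1],1]);n/=np.linalg.norm(n)
print('tilt',np.degrees(np.arccos(n[2])),'yaw',np.degrees(np.arctan2(s[1],s[0])),m.sum())
e=np.array([s[0],s[1],0]);e/=np.linalg.norm(e); X=np.cross(np.array([-e[1],e[0],0]),n); Y=np.cross(n,X)
C=B[m].mean(0); R=np.c_[X,Y,n]; L=(B[m]-C)@R
r=cv2.minAreaRect(L[:,:2].astype(np.float32)); print(r)
hgt=(B-C)@n; s2=(hgt>.012)&(hgt<.028); Q=(B[s2]-C)@R
print('studs raw',s2.sum()); 
k=np.abs(Q[:,1])<.06; Q=Q[k]; 
for sg in (Q[:,1]>np.median(Q[:,1]),Q[:,1]<=np.median(Q[:,1])): print(np.round(Q[sg].min(0),4),np.round(Q[sg].max(0),4),np.round(np.median(Q[sg],0),4),sg.sum())
cx,cy=r[0]; print('board centre world',C+R@[cx,cy,0])
print(np.round(R,4).tolist(),C.tolist())
E
```

```text
[[-9.751e-01 -2.218e-01 -4.000e-04  5.579e-01]
 [-2.218e-01  9.751e-01  1.000e-04  1.320e-01]
 [ 4.000e-04  2.000e-04 -1.000e+00  4.193e-01]
 [ 0.000e+00  0.000e+00  0.000e+00  1.000e+00]]
tilt 35.04807223558904 yaw 12.787533174259341 26350
((0.0013938099145889282, 0.000563398003578186), (0.1947769969701767, 0.2208389937877655), 0.034553058445453644)
studs raw 501
[-0.0134  0.0232  0.0169] [0.0041 0.0417 0.0218] [-0.0046  0.0321  0.0201] 250
[-0.0136 -0.0397  0.0167] [0.0041 0.0231 0.0219] [-0.0042 -0.0305  0.02  ] 251
board centre world [0.64306696 0.15273068 0.08972292]
[[0.7984, -0.2213, -0.56], [0.1812, 0.9752, -0.1271], [0.5743, 0.0, 0.8187]] [0.6420788941938572, 0.1519286998173357, 0.08892250419581423]
```

View pics/w1.png

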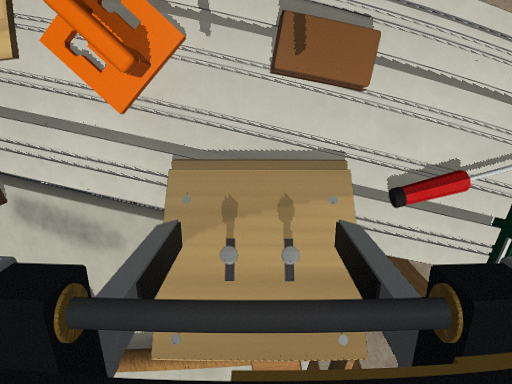

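The stud heads show at (229,255) and (291,255), both at the same x and clear of anything else. Next I'll go over the block.

```bash
python3 - <<'E'
from h import *
shift([.40,-.275,.39],3.403)
E
```

```text
slide [ 0.2444 -0.362   0.0294] spin -0.037 t 2.25
```

Call:
jog_arm(
  rows=[
    {"gripper": 0.094, "slide": [0.244, -0.362, 0.029], "spin": -0.037},
    {"gripper": 0.094, "slide": [0.244, -0.362, 0.029], "spin": -0.037},
    {"gripper": 0.094, "slide": [0.244, -0.362, 0.029], "spin": -0.037},
    {"gripper": 0.094, "slide": [0.244, -0.362, 0.029], "spin": -0.037},
    {"gripper": 0.094, "slide": [0.244, -0.362, 0.029], "spin": -0.037},
    {"gripper": 0.094, "slide": [0.244, -0.362, 0.029], "spin": -0.037},
    {"gripper": 0.094, "slide": [0.244, -0.362, 0.029], "spin": -0.037},
    {"gripper": 0.094, "slide": [0.244, -0.362, 0.029], "spin": -0.037},
  ],
)

```text
time_s: 3.05
ee_pos: [0.4132, -0.241, 0.3933]
eef_rot: [-3.141, 0.001, -2.879]
force: [1.7, 0.4, 0.1]
grip_width: 0.094
grip_force: 0.0
```

Call:
jog_arm(
  rows=[
    {"gripper": 0.07, "slide": [0, 0, 0], "spin": 0},
    {"gripper": 0.07, "slide": [0, 0, 0], "spin": 0},
    {"gripper": 0.07, "slide": [0, 0, 0], "spin": 0},
  ],
)

```text
time_s: 3.35
ee_pos: [0.4147, -0.2393, 0.3931]
eef_rot: [-3.141, 0.0, -2.88]
force: [0.8, 1.0, -0.1]
grip_width: 0.0736
grip_force: 0.0
```

```bash
python3 - <<'E'
from h import *
T,o=tool(); p,d=cams.camera('wrist'); np.savez('/tmp/w2.npz',p=p,d=d,T=T); cv2.imwrite('pics/w2.png',p[...,::-1])
print(o['time_s'],np.round(o['ee_pos'],4),o['eef_rot'],o['qpos'])
v,u=np.mgrid[0:384,0:512]; uv=np.c_[u.ravel(),v.ravel()]; P=world('wrist',uv,d,T)
ok=(d.ravel()>0)&(np.hypot(P[:,0]-.4375,P[:,1]+.265)<.11)
P=P[ok]; c=p.reshape(-1,3)[ok].astype(int)
print('table',np.median(P[P[:,2]<.006,2]))
for lo,hi in((.009,.02),(.06,.075)):
    k=P[(P[:,2]>lo)&(P[:,2]<hi)&(np.hypot(P[:,0]-.4375,P[:,1]+.265)<.095)]; print(len(k),np.median(k,0),cv2.minAreaRect(k[:,:2].astype(np.float32)))
E
```

```text
3.35 [ 0.4147 -0.2393  0.3931] [-3.14143618e+00  4.11242812e-04 -2.87952540e+00] [-6.00025890e-01  1.51196105e-01  1.73089262e+00  2.21028128e-04
  1.25911749e+00 -2.43295718e+00]
table -0.00040009526807444074
6909 [ 0.43699597 -0.25785819  0.01187674] ((0.43961697816848755, -0.26646411418914795), (0.1295798271894455, 0.11968110501766205), 14.956741333007812)
2272 [ 0.43475932 -0.26657353  0.06544862] ((0.4388997256755829, -0.26581719517707825), (0.11453884094953537, 0.02214117720723152), 14.987401008605957)
```

View pics/w2.png

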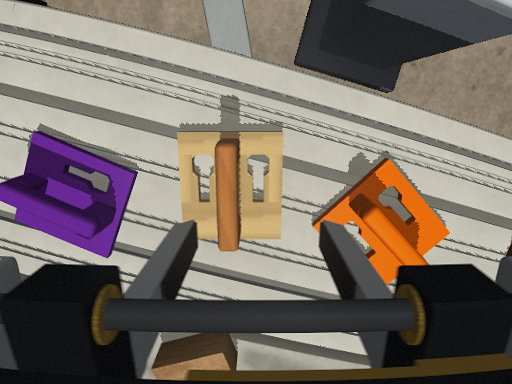

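The view shows the plywood block at (230,185), with wide ends towards the robot and the purple and orange ones to either side. Its size is 130x120 mm, which matches. I'll grasp it now.

```bash
python3 - <<'E'
from h import *
shift([.4394,-.2661,.235],3.4027)
E
```

```text
slide [-0.0167 -0.0323  0.1581] spin 0.0015 t 3.4
```

Call:
jog_arm(
  rows=[
    {"gripper": 0.07, "slide": [-0.017, -0.032, 0.02], "spin": 0},
    {"gripper": 0.07, "slide": [-0.017, -0.032, 0.05], "spin": 0},
    {"gripper": 0.07, "slide": [-0.017, -0.032, 0.09], "spin": 0},
    {"gripper": 0.07, "slide": [-0.017, -0.032, 0.13], "spin": 0},
    {"gripper": 0.07, "slide": [-0.017, -0.032, 0.158], "spin": 0},
    {"gripper": 0.07, "slide": [-0.017, -0.032, 0.158], "spin": 0},
    {"gripper": 0.07, "slide": [-0.017, -0.032, 0.158], "spin": 0},
  ],
)

```text
time_s: 4.1
ee_pos: [0.4396, -0.2667, 0.2358]
eef_rot: [-3.141, 0.0, -2.88]
force: [-0.2, 0.7, -0.3]
grip_width: 0.07
grip_force: 0.0
```

```bash
python3 - <<'E'
from h import *
shift([.4394,-.2661,.235],3.4027)
E
```

```text
slide [0.0001 0.0006 0.0008] spin 0.0007 t 4.1
```

Close, then lift.

Call:
jog_arm(
  rows=[
    {"gripper": 0.01, "slide": [0, 0, 0.001], "spin": 0},
    {"gripper": 0.01, "slide": [0, 0, 0.001], "spin": 0},
    {"gripper": 0.01, "slide": [0, 0, 0.001], "spin": 0},
    {"gripper": 0.01, "slide": [0, 0, 0.001], "spin": 0},
    {"gripper": 0.01, "slide": [0, 0, 0.001], "spin": 0},
    {"gripper": 0.01, "slide": [0, 0, 0.001], "spin": 0},
    {"gripper": 0.01, "slide": [0, 0, 0.001], "spin": 0},
    {"gripper": 0.01, "slide": [0, 0, 0.001], "spin": 0},
  ],
  squeeze=20,
)

```text
time_s: 4.9
ee_pos: [0.4389, -0.2674, 0.2339]
eef_rot: [3.141, -0.0, -2.881]
force: [-0.6, 1.4, 2.1]
grip_width: 0.0221
grip_force: 20.0
```

Call:
jog_arm(
  rows=[
    {"gripper": 0.01, "slide": [0, 0, -0.02], "spin": 0},
    {"gripper": 0.01, "slide": [0, 0, -0.06], "spin": 0},
    {"gripper": 0.01, "slide": [0, 0, -0.11], "spin": 0},
    {"gripper": 0.01, "slide": [0, 0, -0.15], "spin": 0},
    {"gripper": 0.01, "slide": [0, 0, -0.15], "spin": 0},
    {"gripper": 0.01, "slide": [0, 0, -0.15], "spin": 0},
  ],
)

```text
time_s: 5.5
ee_pos: [0.4387, -0.2673, 0.3835]
eef_rot: [-3.141, 0.0, -2.881]
force: [-1.0, -1.0, -3.2]
grip_width: 0.022
grip_force: 20.0
```

```bash
python3 - <<'E'
from h import *
T,o=tool(); print(o['ee_pos'],o['force'],o['grip_width'])
p,d=cams.camera('wrist'); cv2.imwrite('pics/w3.png',p[...,::-1]); np.savez('/tmp/w3.npz',p=p,d=d,T=T)
# stud midpoint S, block origin along board: xs; grasp point for origin at board-x offset a above S, height h off face
S=np.array([.6382,.1519,.0863]); X=np.array([.7984,.1812,.5743]);N=np.array([-.56,-.1271,.8187])
for a,h in((.080,.02),(.027,.03)):
    g=S+X*a+N*(h+.055); t=g+[0,0,.18]; print(a,h,np.round(t,4),'r',np.hypot(*t[:2])); shift(t,np.radians(192.79))
E
```

```text
[ 0.43874308 -0.2672785   0.38350496] [-1.03651429 -0.97905989 -3.24239624] 0.021965667588209885
0.08 0.02 [0.6601 0.1569 0.3736] r 0.6784550116376545
slide [-0.323   0.3529  0.0089] spin 0.0369 t 5.55
0.027 0.03 [0.6122 0.146  0.3514] r 0.6293240077332583
slide [-0.274   0.3547  0.0312] spin 0.0369 t 5.55
```

View pics/w3.png

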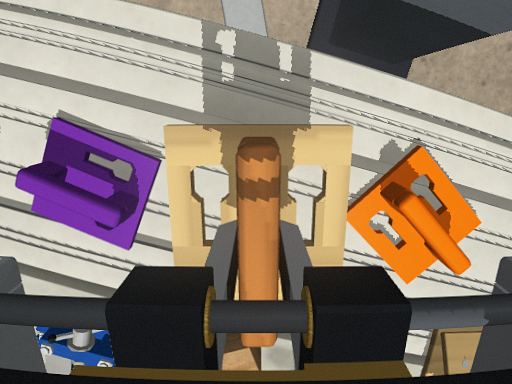

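The block is held level at centre. Next I'll carry it above the upper half of the board, up-slope of the studs, to tilt it flush against the bare face there.

```bash
python3 - <<'E'
from h import *
shift([.6713,.1594,.415],np.radians(192.79))
E
```

```text
slide [-0.3345  0.3525 -0.0325] spin 0.0369 t 5.55
```

Call:
jog_arm(
  rows=[
    {"gripper": 0.01, "slide": [-0.034, 0.035, -0.032], "spin": 0.037},
    {"gripper": 0.01, "slide": [-0.06, 0.063, -0.032], "spin": 0.037},
    {"gripper": 0.01, "slide": [-0.09, 0.095, -0.032], "spin": 0.037},
    {"gripper": 0.01, "slide": [-0.12, 0.126, -0.032], "spin": 0.037},
    {"gripper": 0.01, "slide": [-0.15, 0.158, -0.032], "spin": 0.037},
    {"gripper": 0.01, "slide": [-0.18, 0.19, -0.032], "spin": 0.037},
    {"gripper": 0.01, "slide": [-0.21, 0.221, -0.032], "spin": 0.037},
    {"gripper": 0.01, "slide": [-0.24, 0.253, -0.032], "spin": 0.037},
  ],
)

```text
time_s: 6.35
ee_pos: [0.6065, 0.0405, 0.4133]
eef_rot: [3.141, -0.004, -2.918]
force: [0.6, -1.3, -1.7]
grip_width: 0.0215
grip_force: 20.0
```

```bash
python3 - <<'E'
from h import *
shift([.6713,.1594,.415],np.radians(192.79))
E
```

```text
slide [-0.0895  0.1016 -0.002 ] spin -0.0 t 6.35
```

Call:
jog_arm(
  rows=[
    {"gripper": 0.01, "slide": [-0.03, 0.034, -0.001], "spin": 0},
    {"gripper": 0.01, "slide": [-0.06, 0.065, -0.001], "spin": 0},
    {"gripper": 0.01, "slide": [-0.088, 0.098, -0.001], "spin": 0},
    {"gripper": 0.01, "slide": [-0.088, 0.098, -0.001], "spin": 0},
    {"gripper": 0.01, "slide": [-0.088, 0.098, -0.001], "spin": 0},
  ],
)

```text
time_s: 6.85
ee_pos: [0.6702, 0.1547, 0.4135]
eef_rot: [3.142, -0.005, -2.917]
force: [-0.1, -0.6, -3.1]
grip_width: 0.022
grip_force: 20.0
```

```bash
python3 - <<'E'
from h import *
T,o=tool();print(o['ee_pos'],o['force'],o['eef_rot'])
shift([.6713,.1594,.3572],np.radians(192.79))
E
```

```text
[0.67022595 0.15465308 0.41352482] [-0.11569834 -0.58730641 -3.07866151] [ 3.14151132 -0.00463668 -2.91708185]
slide [-0.0024  0.0044  0.0563] spin 0.0013 t 6.85
```

Call:
jog_arm(
  rows=[
    {"gripper": 0.01, "slide": [-0.002, 0.004, 0.015], "spin": 0},
    {"gripper": 0.01, "slide": [-0.002, 0.004, 0.025], "spin": 0},
    {"gripper": 0.01, "slide": [-0.002, 0.004, 0.032], "spin": 0},
    {"gripper": 0.01, "slide": [-0.002, 0.004, 0.037], "spin": 0},
    {"gripper": 0.01, "slide": [-0.002, 0.004, 0.04], "spin": 0},
    {"gripper": 0.01, "slide": [-0.002, 0.004, 0.042], "spin": 0},
  ],
)

```text
time_s: 7.45
ee_pos: [0.6706, 0.1578, 0.3766]
eef_rot: [-3.141, 0.001, -2.919]
force: [-8.9, -2.2, 10.7]
grip_width: 0.0218
grip_force: 20.0
```

Call:
jog_arm(
  rows=[
    {"gripper": 0.01, "slide": [0, 0, 0.003], "spin": 0},
    {"gripper": 0.01, "slide": [0, 0, 0.006], "spin": 0},
    {"gripper": 0.01, "slide": [0, 0, 0.008], "spin": 0},
    {"gripper": 0.01, "slide": [0, 0, 0.01], "spin": 0},
  ],
)

```text
time_s: 7.85
ee_pos: [0.6704, 0.1578, 0.3671]
eef_rot: [-3.141, 0.001, -2.919]
force: [-13.3, -2.6, 12.5]
grip_width: 0.0223
grip_force: 20.0
```

```bash
python3 - <<'E'
from h import *
T,o=tool();print(o['ee_pos'],o['force'],o['eef_rot'])
shift([.6713,.1594,.3572],np.radians(192.79))
E
```

```text
[0.67043748 0.15778216 0.36710205] [-13.29754976  -2.62855924  12.54742753] [-3.14133325e+00  7.27107554e-04 -2.91874266e+00]
slide [-0.0012  0.0014  0.0099] spin -0.0004 t 7.85
```

Call:
jog_arm(
  rows=[
    {"gripper": 0.01, "slide": [0, 0, 0.003], "spin": 0},
    {"gripper": 0.01, "slide": [0, 0, 0.005], "spin": 0},
    {"gripper": 0.01, "slide": [0, 0, 0.006], "spin": 0},
  ],
)

```text
time_s: 8.15
ee_pos: [0.6705, 0.1578, 0.3607]
eef_rot: [-3.141, 0.0, -2.919]
force: [-13.0, -3.5, 10.6]
grip_width: 0.0217
grip_force: 20.0
```

Call:
jog_arm(
  rows=[
    {"gripper": 0.01, "slide": [0, 0, 0.002], "spin": 0},
    {"gripper": 0.01, "slide": [0, 0, 0.003], "spin": 0},
  ],
)

```text
time_s: 8.35
ee_pos: [0.6705, 0.1578, 0.3577]
eef_rot: [-3.141, 0.0, -2.919]
force: [-13.1, -3.9, 11.2]
grip_width: 0.022
grip_force: 20.0
```

```bash
python3 - <<'E'
from h import *
T,o=tool();print(o['ee_pos'],o['force'],o['eef_rot'])
p,d=cams.camera('wrist'); np.savez('/tmp/w4.npz',p=p,d=d,T=T)
# sole tilt in tool: fit plane to sole front part
v,u=np.mgrid[0:384,0:512]; uv=np.c_[u.ravel(),v.ravel()]; P=world('wrist',uv,d,T)
c=p.reshape(-1,3).astype(int)
q=(P-T[:3,3])@T[:3,:3]
rows=(abs(np.abs(q[:,1])-.048)<.008)&(q[:,0]>.0)&(q[:,2]>.18)&(q[:,2]<.32)&(d.ravel()>0)
k=q[rows]; print(len(k)); 
for x0 in np.arange(0,.09,.01):
    w=k[abs(k[:,0]-x0)<.005]
    if len(w): print(round(x0,2),np.round(np.percentile(w[:,2],[10,50,90]),4),len(w))
E
```

```text
[0.67046193 0.15778585 0.35774073] [-13.13830729  -3.87791053  11.24125387] [-3.14133185e+00  3.26539731e-04 -2.91873873e+00]
6844
0.0 [0.2183 0.2195 0.2508] 453
0.01 [0.2206 0.2229 0.2567] 1075
0.02 [0.2243 0.2269 0.2632] 921
0.03 [0.2278 0.2297 0.2321] 681
0.04 [0.2311 0.2329 0.2344] 738
0.05 [0.2349 0.2367 0.2385] 722
0.06 [0.2385 0.2887 0.2929] 693
0.07 [0.2944 0.2973 0.3   ] 448
0.08 [0.3015 0.3046 0.3077] 436
```

```bash
cat >> h.py <<'E'
def tilt(save=None):
    """block sole pose in tool frame from wrist depth: top-face slope and -x edge"""
    T,o=tool(); p,d=cams.camera('wrist')
    if save: cv2.imwrite('pics/%s.png'%save,p[...,::-1])
    v,u=np.mgrid[0:384,0:512]; uv=np.c_[u.ravel(),v.ravel()]; P=world('wrist',uv,d,T)
    q=(P-T[:3,3])@T[:3,:3]; ok=(d.ravel()>0)
    k=q[ok&(abs(np.abs(q[:,1])-.050)<.006)&(q[:,0]>.01)&(q[:,0]<.07)&(q[:,2]>.19)&(q[:,2]<.29)]
    m=np.ones(len(k),bool); A=np.c_[k[:,0],k[:,1],np.ones(len(k))]
    m=abs(k[:,2]-np.median(k[:,2]))<.03
    for th in(.012,.006,.003,.002,.002,.002):
        s=np.linalg.lstsq(A[m],k[m,2],rcond=None)[0]; m=abs(A@s-k[:,2])<th
    t=np.arctan(s[0]); xe=np.percentile(k[m,0],99.5)
    # sole top frame: edge (-x) at (xe, z); block origin underside
    ze=s[0]*xe+s[2]; ux=np.array([-np.cos(t),-np.sin(t)]); n=np.array([np.sin(t),-np.cos(t)])
    og=np.array([xe,ze])+.065*ux-.012*n; g=og+.055*n
    print('t',round(o['time_s'],2),'ee',np.round(o['ee_pos'],4),'F',np.round(o['force'],1),'tilt',round(np.degrees(t),1),'roll',round(np.degrees(np.arctan(s[1])),2),'n',m.sum(),'edge',np.round([xe,ze],4),'origin',np.round(og,4),'barmid',np.round(g,4))
    return T,t,og,g
E
python3 -c "
from h import *
tilt()"
```

```text
t 8.4 ee [0.6705 0.1578 0.3575] F [-11.4  -2.2   9.6] tilt 20.0 roll -0.03 n 2585 edge [0.0579 0.2396] origin [-0.0072  0.2286] barmid [0.0116 0.1769]
```

Call:
jog_arm(
  rows=[
    {"gripper": 0.01, "slide": [0, 0, 0.002], "spin": 0},
    {"gripper": 0.01, "slide": [0, 0, 0.004], "spin": 0},
  ],
)

```text
time_s: 8.65
ee_pos: [0.6705, 0.1578, 0.3541]
eef_rot: [-3.141, 0.001, -2.919]
force: [-13.4, -3.1, 26.2]
grip_width: 0.0217
grip_force: 20.0
```

```bash
python3 -c "
from h import *
tilt()"
```

```text
t 8.65 ee [0.6705 0.1578 0.3541] F [-13.4  -3.1  26.2] tilt 23.0 roll -0.04 n 2520 edge [0.0564 0.2417] origin [-0.0081  0.2273] barmid [0.0134 0.1767]
```

```bash
python3 - <<'E'
from h import *
def q_of(f):
    z=np.load(f); v,u=np.mgrid[0:384,0:512]; uv=np.c_[u.ravel(),v.ravel()]; P=world('wrist',uv,z['d'],z['T']); return z,P,(P-z['T'][:3,3])@z['T'][:3,:3]
z,P,q=q_of('/tmp/w3.npz')
k=q[(abs(q[:,2]-.223)<.004)&(abs(q[:,1])<.08)&(q[:,0]<.1)]
print('w3 sole y',np.percentile(k[:,1],[.5,99.5]),'xmax',np.percentile(k[:,0],99.5),'z',np.median(k[:,2]))
b=q[(abs(q[:,2]-.169)<.004)&(abs(q[:,1])<.03)&(q[:,0]>.02)&(q[:,0]<.1)]; print('bar y',np.percentile(b[:,1],[1,99]),'xmax',b[:,0].max())
z,P,q=q_of('/tmp/w1.npz')
C=np.array([.64208,.15193,.08892]);R=np.array([[0.7984,-0.2213,-0.56],[0.1812,0.9752,-0.1271],[0.5743,0.0,0.8187]])
L=(P-C)@R; g=(abs(L[:,2]-.020)<.003)&(abs(L[:,0]+.004)<.02)
for s in(1,-1):
    m=g&(abs(L[:,1]-s*.032)<.014); Q=L[m]; (cx,cy),r=cv2.minEnclosingCircle(Q[:,:2].astype(np.float32)); print('stud',cx,cy,r,np.percentile(Q[:,0],[1,99]),np.percentile(Q[:,1],[1,99]),np.median(Q[:,2]))
E
```

```text
w3 sole y [-0.05990329  0.05964155] xmax 0.06422101777434976 z 0.2220993943906078
bar y [-0.01087224  0.01009428] xmax 0.05706413260778579
stud -0.004689106252044439 0.03234752640128136 0.009482523426413536 [-0.0125303   0.00385076] [0.0231956  0.04058531] 0.020056947329993163
stud -0.004709579981863499 -0.030984248965978622 0.009256676770746708 [-0.01299071  0.00354173] [-0.03961726 -0.02217875] 0.020055259095334236
```

Call:
jog_arm(
  rows=[
    {"gripper": 0.01, "slide": [0, 0, -0.01], "spin": 0},
    {"gripper": 0.01, "slide": [0, 0, -0.025], "spin": 0},
    {"gripper": 0.01, "slide": [0.01, 0, -0.03], "spin": 0},
    {"gripper": 0.01, "slide": [0.02, 0, -0.03], "spin": 0},
    {"gripper": 0.01, "slide": [0.02, 0, -0.03], "spin": 0},
  ],
)

```text
time_s: 9.2
ee_pos: [0.651, 0.1536, 0.3832]
eef_rot: [-3.142, 0.001, -2.919]
force: [0.1, -0.2, -2.9]
grip_width: 0.0216
grip_force: 20.0
```

```bash
cat >> h.py <<'E'
S=np.array([.63818,.15176,.08622]); RB=np.array([[0.7984,-0.2213,-0.56],[0.1812,0.9752,-0.1271],[0.5743,0.0,0.8187]])
def state(save=None):
    """block in stud frame (x up slope, y, N), mm"""
    T,t,og,g=tilt(save)
    f=lambda xb,zb: (T[:3,:3]@np.array([og[0]-np.cos(t)*xb+np.sin(t)*zb,0,og[1]-np.sin(t)*xb-np.cos(t)*zb])+T[:3,3]-S)@RB*1e3
    for nm,a in dict(hole_under=(-.027,0),hole_top=(-.027,.012),topedge=(.065,0),botedge=(-.065,0)).items(): print(nm,np.round(f(*a),1))
    print('theta left',round(35.05-np.degrees(t),1),'yaw err',round(np.degrees(tool()[1]['eef_rot'][2])+180-12.79,2))
E
python3 -c "
from h import *
state()"
```

```text
t 9.2 ee [0.651  0.1536 0.3832] F [ 0.1 -0.2 -2.9] tilt 23.1 roll -0.08 n 2523 edge [0.0564 0.2418] origin [-0.0081  0.2274] barmid [0.0135 0.1768]
hole_under [31.  -1.  50.4]
hole_top [33.5 -1.  62.1]
topedge [121.   -1.   31.4]
botedge [-6.2 -1.  58.2]
theta left 11.9 yaw err -0.01
```

Call:
jog_arm(
  rows=[
    {"gripper": 0.01, "slide": [0.005, 0.001, 0.01], "spin": 0},
    {"gripper": 0.01, "slide": [0.009, 0.001, 0.02], "spin": 0},
    {"gripper": 0.01, "slide": [0.009, 0.001, 0.03], "spin": 0},
    {"gripper": 0.01, "slide": [0.009, 0.001, 0.037], "spin": 0},
    {"gripper": 0.01, "slide": [0.009, 0.001, 0.04], "spin": 0},
    {"gripper": 0.01, "slide": [0.009, 0.001, 0.04], "spin": 0},
  ],
  squeeze=15,
)

```text
time_s: 9.85
ee_pos: [0.6426, 0.1528, 0.3414]
eef_rot: [3.142, -0.001, -2.918]
force: [0.5, 0.0, -2.7]
grip_width: 0.0218
grip_force: 15.0
```

```bash
python3 -c "
from h import *
state('w5')"
```

```text
t 9.85 ee [0.6426 0.1528 0.3414] F [ 0.5  0.  -2.7] tilt 23.0 roll -0.01 n 2521 edge [0.0564 0.2418] origin [-0.0082  0.2274] barmid [0.0134 0.1768]
hole_under [-0.2  0.  21.2]
hole_top [ 2.3  0.  32.9]
topedge [89.7  0.   1.9]
botedge [-37.4   0.   29.1]
theta left 12.0 yaw err -0.0
```

View pics/w5.png

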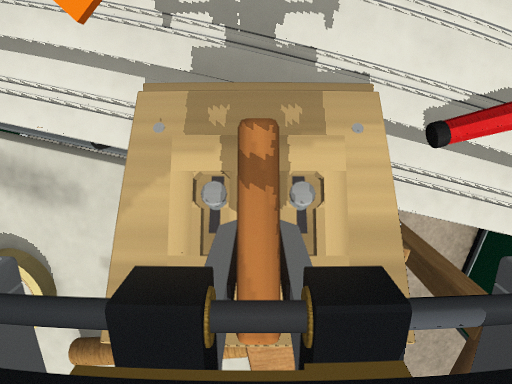

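The stud heads show inside both wide ends, at (214,195) and (301,195). I'll press gently along the arc.

Call:
jog_arm(
  rows=[
    {"gripper": 0.01, "slide": [0, 0, 0.002], "spin": 0},
    {"gripper": 0.01, "slide": [0, 0, 0.004], "spin": 0},
    {"gripper": 0.01, "slide": [0.0005, 0, 0.006], "spin": 0},
    {"gripper": 0.01, "slide": [0.0005, 0, 0.006], "spin": 0},
  ],
)

```text
time_s: 10.3
ee_pos: [0.6418, 0.1527, 0.3359]
eef_rot: [-3.142, -0.0, -2.918]
force: [-2.4, -0.5, 1.0]
grip_width: 0.0221
grip_force: 15.0
```

```bash
python3 -c "
from h import *
state()"
```

```text
t 10.3 ee [0.6418 0.1527 0.3359] F [-2.4 -0.5  1. ] tilt 25.3 roll -0.03 n 2384 edge [0.0541 0.244 ] origin [-0.0098  0.2271] barmid [0.0137 0.1774]
hole_under [-2.6  0.1 15.3]
hole_top [-0.6  0.1 27.1]
topedge [88.1  0.1 -0.3]
botedge [-40.1   0.1  21.8]
theta left 9.8 yaw err -0.0
```

Call:
jog_arm(
  rows=[
    {"gripper": 0.01, "slide": [-0.001, 0, 0.001], "spin": 0},
    {"gripper": 0.01, "slide": [-0.0005, 0, 0.003], "spin": 0},
    {"gripper": 0.01, "slide": [0.0005, 0, 0.0045], "spin": 0},
    {"gripper": 0.01, "slide": [0.001, 0, 0.0055], "spin": 0},
    {"gripper": 0.01, "slide": [0.001, 0, 0.0055], "spin": 0},
  ],
)

```text
time_s: 10.85
ee_pos: [0.641, 0.1525, 0.3304]
eef_rot: [3.142, 0.0, -2.918]
force: [-1.3, -0.5, -0.2]
grip_width: 0.0214
grip_force: 15.0
```

```bash
python3 -c "
from h import *
state()"
```

```text
t 10.85 ee [0.641  0.1525 0.3304] F [-1.3 -0.5 -0.2] tilt 29.7 roll -0.05 n 2098 edge [0.0495 0.2478] origin [-0.013  0.226] barmid [0.0143 0.1782]
hole_under [-3.4  0.1  8.2]
hole_top [-2.3  0.1 20.2]
topedge [88.2  0.1 -0.3]
botedge [-41.2   0.1  11.8]
theta left 5.4 yaw err -0.0
```

Call:
jog_arm(
  rows=[
    {"gripper": 0.01, "slide": [-0.001, 0, 0.0005], "spin": 0},
    {"gripper": 0.01, "slide": [-0.001, 0, 0.002], "spin": 0},
    {"gripper": 0.01, "slide": [-0.0005, 0, 0.0035], "spin": 0},
    {"gripper": 0.01, "slide": [0, 0, 0.005], "spin": 0},
    {"gripper": 0.01, "slide": [0, 0, 0.006], "spin": 0},
    {"gripper": 0.01, "slide": [0, 0, 0.006], "spin": 0},
  ],
)

```text
time_s: 11.5
ee_pos: [0.6409, 0.1525, 0.3242]
eef_rot: [3.142, -0.001, -2.918]
force: [-5.4, -0.7, 0.0]
grip_width: 0.0221
grip_force: 15.0
```

```bash
python3 -c "
from h import *
state()"
```

```text
t 11.5 ee [0.6409 0.1525 0.3242] F [-5.4 -0.7  0. ] tilt 45.8 roll 0.09 n 1040 edge [0.0697 0.2868] origin [0.0158 0.2485] barmid [0.0553 0.2102]
hole_under [-43.4   0.1  -6.1]
hole_top [-45.7   0.1   5.7]
topedge [46.9  0.1 11.1]
botedge [-80.8   0.1 -13.1]
theta left -10.8 yaw err 0.0
```

```bash
sed -i "s/m=abs(k\[:,2\]-np.median(k\[:,2\]))<.03/m=abs(k[:,2]-(.65*(k[:,0]-.0134)+.222))<.006/" h.py; python3 -c "
from h import *
state('w6')"
```

```text
Traceback (most recent call last):
  File "h.py", line 38, in state
    T,t,og,g=tilt(save)
             ~~~~^^^^^^
  File "h.py", line 29, in tilt
    t=np.arctan(s[0]); xe=np.percentile(k[m,0],99.5)
                          ~~~~~~~~~~~~~^^^^^^^^^^^^^
IndexError: index -1 is out of bounds for axis 0 with size 0
```

View pics/w6.png

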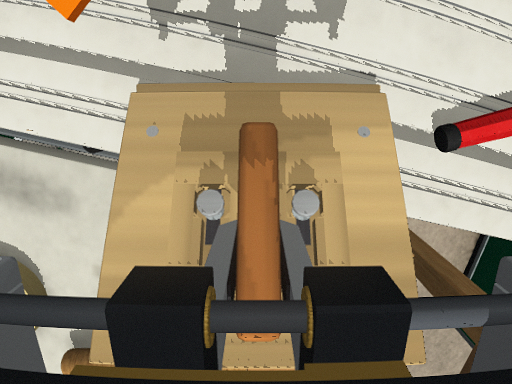

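```bash
sed -i "s/+.222))<.006/+.2275))<.006/; s/for th in(.012,.006,.003/for th in(.004,.003,.003/" h.py; python3 -c "
from h import *
state()"
```

```text
t 11.6 ee [0.6409 0.1524 0.3242] F [-5.3 -0.5  0.2] tilt 34.8 roll -0.01 n 1772 edge [0.0438 0.2517] origin [-0.0165  0.2245] barmid [0.0149 0.1793]
hole_under [-3.7  0.1  0.2]
hole_top [-3.6  0.1 12.2]
topedge [88.3  0.1 -0.3]
botedge [-41.7   0.1   0.4]
theta left 0.3 yaw err -0.0
```

The sole is flush, with the heads standing proud through the wide ends. Now I'll slide down the slope.

Call:
jog_arm(
  rows=[
    {"gripper": 0.01, "slide": [0.0016, 0, 0.0011], "spin": 0},
    {"gripper": 0.01, "slide": [0.0041, 0, 0.0029], "spin": 0},
    {"gripper": 0.01, "slide": [0.0065, 0, 0.0046], "spin": 0},
    {"gripper": 0.01, "slide": [0.009, 0, 0.0063], "spin": 0},
    {"gripper": 0.01, "slide": [0.0115, 0, 0.008], "spin": 0},
    {"gripper": 0.01, "slide": [0.0123, 0, 0.0086], "spin": 0},
  ],
)

```text
time_s: 12.25
ee_pos: [0.6287, 0.1497, 0.3155]
eef_rot: [3.142, -0.0, -2.918]
force: [0.5, -0.3, -1.1]
grip_width: 0.0221
grip_force: 15.0
```

```bash
python3 -c "
from h import *
state()"
```

```text
t 12.25 ee [0.6287 0.1497 0.3155] F [ 0.5 -0.3 -1.1] tilt 34.8 roll -0.03 n 1775 edge [0.0438 0.2517] origin [-0.0165  0.2245] barmid [0.0149 0.1793]
hole_under [-18.8   0.1   0.2]
hole_top [-18.7   0.1  12.2]
topedge [73.2  0.1 -0.3]
botedge [-56.8   0.1   0.4]
theta left 0.3 yaw err -0.0
```

Call:
jog_arm(
  rows=[
    {"gripper": 0.01, "slide": [0.0025, 0, 0.0017], "spin": 0},
    {"gripper": 0.01, "slide": [0.005, 0, 0.0035], "spin": 0},
    {"gripper": 0.01, "slide": [0.0074, 0, 0.0052], "spin": 0},
    {"gripper": 0.01, "slide": [0.0098, 0, 0.0069], "spin": 0},
    {"gripper": 0.01, "slide": [0.0123, 0, 0.0086], "spin": 0},
    {"gripper": 0.01, "slide": [0.0147, 0, 0.0103], "spin": 0},
    {"gripper": 0.01, "slide": [0.0155, 0, 0.0109], "spin": 0},
  ],
)

```text
time_s: 13.0
ee_pos: [0.6136, 0.1463, 0.3047]
eef_rot: [3.142, -0.0, -2.918]
force: [-0.2, 0.2, -2.1]
grip_width: 0.022
grip_force: 15.0
```

Call:
jog_arm(
  rows=[
    {"gripper": 0.01, "slide": [0.0008, 0, 0.0006], "spin": 0},
    {"gripper": 0.01, "slide": [0.0016, 0, 0.0011], "spin": 0},
    {"gripper": 0.01, "slide": [0.0021, 0, 0.0014], "spin": 0},
  ],
)

```text
time_s: 13.3
ee_pos: [0.6118, 0.1458, 0.3034]
eef_rot: [3.142, -0.0, -2.918]
force: [-0.7, -0.8, -2.6]
grip_width: 0.0217
grip_force: 15.0
```

```bash
python3 -c "
from h import *
state()"
```

```text
t 13.3 ee [0.6118 0.1458 0.3034] F [-0.7 -0.8 -2.6] tilt 34.7 roll -0.04 n 1787 edge [0.0439 0.2517] origin [-0.0164  0.2246] barmid [0.0149 0.1793]
hole_under [-40.    0.1   0.3]
hole_top [-39.9   0.1  12.3]
topedge [52.   0.1 -0.4]
botedge [-78.    0.1   0.5]
theta left 0.4 yaw err -0.0
```

No stop felt yet, so I'll continue in sub-millimetre steps until the slot ends bear.

Call:
jog_arm(
  rows=[
    {"gripper": 0.01, "slide": [0.0004, 0, 0.0003], "spin": 0},
    {"gripper": 0.01, "slide": [0.0008, 0, 0.0006], "spin": 0},
    {"gripper": 0.01, "slide": [0.0012, 0, 0.0008], "spin": 0},
  ],
)

```text
time_s: 13.65
ee_pos: [0.6109, 0.1456, 0.3031]
eef_rot: [-3.142, 0.002, -2.918]
force: [5.3, 1.5, -0.7]
grip_width: 0.0223
grip_force: 15.0
```

Call:
jog_arm(
  rows=[
    {"gripper": 0.01, "slide": [0.0004, 0, 0.0003], "spin": 0},
    {"gripper": 0.01, "slide": [0.0008, 0, 0.0006], "spin": 0},
    {"gripper": 0.01, "slide": [0.0012, 0, 0.0008], "spin": 0},
  ],
)

```text
time_s: 13.95
ee_pos: [0.6101, 0.1454, 0.3032]
eef_rot: [-3.142, 0.005, -2.918]
force: [8.9, 2.8, 3.2]
grip_width: 0.0218
grip_force: 15.0
```

```bash
python3 -c "
from h import *
state()"
```

```text
t 13.95 ee [0.6101 0.1454 0.3032] F [8.9 2.8 3.2] tilt 35.0 roll -0.03 n 1746 edge [0.0432 0.2517] origin [-0.017   0.2243] barmid [0.0146 0.1792]
hole_under [-40.    0.    0.2]
hole_top [-40.    0.1  12.2]
topedge [52.   0.   0.5]
botedge [-78.   0.   0.]
theta left 0.1 yaw err -0.0
```

The stop is felt and the stud offset is exactly 40 mm, so the block is home. I'll relieve the push, release and withdraw straight up.

Call:
jog_arm(
  rows=[
    {"gripper": 0.01, "slide": [-0.0012, 0, -0.0008], "spin": 0},
    {"gripper": 0.05, "slide": [-0.0012, 0, -0.0008], "spin": 0},
    {"gripper": 0.05, "slide": [-0.0012, 0, -0.0008], "spin": 0},
    {"gripper": 0.05, "slide": [-0.0012, 0, -0.0008], "spin": 0},
    {"gripper": 0.05, "slide": [-0.0012, 0, -0.0008], "spin": 0},
  ],
)

```text
time_s: 14.5
ee_pos: [0.6106, 0.1456, 0.3026]
eef_rot: [-3.142, -0.0, -2.918]
force: [-0.4, 0.7, 0.4]
grip_width: 0.0485
grip_force: 0.0
```

Call:
jog_arm(
  rows=[
    {"gripper": 0.05, "slide": [0, 0, -0.005], "spin": 0},
    {"gripper": 0.05, "slide": [0, 0, -0.02], "spin": 0},
    {"gripper": 0.05, "slide": [0, 0, -0.05], "spin": 0},
    {"gripper": 0.05, "slide": [0, 0, -0.09], "spin": 0},
    {"gripper": 0.05, "slide": [0, 0, -0.13], "spin": 0},
    {"gripper": 0.05, "slide": [0, 0, -0.13], "spin": 0},
    {"gripper": 0.05, "slide": [0, 0, -0.13], "spin": 0},
  ],
)

```text
time_s: 15.2
ee_pos: [0.6103, 0.1455, 0.4342]
eef_rot: [-3.141, 0.002, -2.918]
force: [0.0, 0.2, -0.6]
grip_width: 0.0498
grip_force: 0.0
```

```bash
python3 - <<'E'
from h import *
T,o=tool(); p,d=cams.camera('wrist'); cv2.imwrite('pics/w7.png',p[...,::-1]); print(o['ee_pos'],o['force'],o['grip_width'],o['time_s'])
v,u=np.mgrid[0:384,0:512]; P=world('wrist',np.c_[u.ravel(),v.ravel()],d,T); L=(P-S)@RB*1e3
k=L[(abs(L[:,2]-12)<2)&(abs(L[:,1])<70)&(abs(L[:,0]+13)<80)]; print(np.percentile(k,[.5,99.5],axis=0).round(1),len(k), cv2.minAreaRect(k[:,:2].astype(np.float32)))
k=L[(abs(L[:,2]-66)<3)&(abs(L[:,1])<20)]; print('bar',np.percentile(k,[1,50,99],axis=0).round(1))
E
```

```text
[0.61034338 0.14554462 0.43423647] [ 0.01334431  0.21137587 -0.59153221] 0.04984071217297622 15.2
[[-77.9 -59.   10.2]
 [ 52.   59.2  13.6]] 7607 ((-13.317333221435547, 0.1111907958984375), (119.5750503540039, 131.15478515625), 89.9769515991211)
bar [[-67.5 -10.3  63.2]
 [ -5.8   0.   65.6]
 [ 43.3   9.6  67.3]]
```

View pics/w7.png

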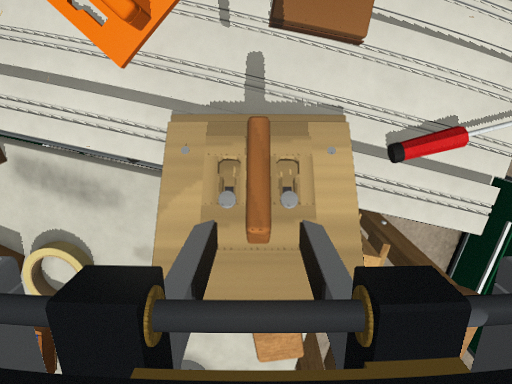

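The block hangs flat with its origin 13 mm below the studs. The heads sit at the slot ends, at (228,199) and (289,199), and the gripper is clear, so I'll hand in.

```bash
python3 -c "
from h import *
print(workorder.hand_in())"
```

```text
the job is handed in; nothing more can be done
None
```

The push block is hung fully home on both studs, flat on the board and released with the arm clear, and I handed the job in at about 15 s; no verdict came back.

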